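# Load a phone into the curing box with a push-latch cover

## Task

Put the phone into the curing box using fingertips only. Press the front of the box's cover once so that it pops fully open, push the phone along the loading shelf until it is fully home against the back stop, then press the cover down again until it latches shut over the phone. Do not pick up or tip the phone, and leave the other things on the bench where they are.

Things in the scene. Friction and masses are not known exactly. Their poses are not given: they have to be found in the camera images.
- curing_box: Flat white box fixed to the bench, 256 (x) x 228 (y) x 45 mm high. Origin: on the bench under its middle; x points away from the robot (loading direction), y left, z up. A black mat, level at z = 10 mm, runs from the open loading shelf (x -129 to -20 mm, side rails 5 mm high, 176 mm apart) into the chamber under the cover, between cheeks 176 mm apart and 18 mm above the mat.
- back_stop (a point): Middle of the foot of the back stop's face in the chamber, at mat height: x = 65, y = 0, z = 10 mm in the box's frame. The stop is 14 mm high and as wide as the chamber. A phone that is home touches it along its whole long side; its origin is then about 36 mm before this point.
- cover_hinge (a point): Middle of the cover's hinge line, which runs along the box's y at x = 105, z = 38 mm in the box's frame. The cover (white frame, amber window, 228 mm wide) reaches 125 mm from it towards the robot; its outer face is 6 mm above the hinge line when shut. Behind the hinge a rear housing reaches to x = 127, z = 44 mm.
- cover (a joint): Cover angle, rad: 0 latched shut, level; 1.15 open stop (swung up and away from the robot, free edge 150 mm over the bench); -0.055 hard stop. Push-push latch: pressed in past -0.05 (about 4 N at the pad) and let go, the shut cover swings open by its damped spring in 1.5 s; the open one, swung down and pressed in likewise, springs back to 0 and stays. Press slowly (0.03 m/s), all the way in.
- press_pad (a point): Middle of the small ribbed grey pad (68 x 22 mm) on the cover's outer face near its free edge, 110 mm from the hinge line and 7 mm above it when shut; it moves with the cover and sinks 6 mm when pressed to the stop. Press here. At the free edge a lip hangs down to 7 mm above the mat, so the cover cannot latch while the phone sticks out.
- phone: Black phone lying screen up on the loading shelf, 71 x 145 x 9 mm, 0.16 kg. Origin: centre of its underside; x across its width (71 mm), y along its length, z up. At the start its long sides lie roughly along the box's y.
- tweezers: Straight steel tweezers, 15 x 135 x 10 mm, lying to the right of the box. A bystander: leave it where it lies. Origin: centre of its underside.
- driver: Red precision screwdriver, 11 x 171 x 10 mm, lying to the left of the box. A bystander: leave it where it lies. Origin: centre of its underside.
- screw_case: Grey compartment box for screws, 70 x 126 x 25 mm, far left. A bystander: leave it where it lies. Origin: centre of its underside.
- eraser: White eraser block, 17 x 50 x 10 mm, to the left of the loading shelf. A bystander: leave it where it lies. Origin: centre of its underside.
- flux_tub: Cream-coloured round tub, 79 mm across, 60 mm high, at the right edge of the bench. A bystander: leave it where it lies. Origin: centre of its underside.
- spare_phone: Silver phone part, 67 x 138 x 8 mm, lying on the bench at its right edge (not the phone of the job). A bystander: leave it where it lies. Origin: centre of its underside.
- syringe: Paste syringe, 34 x 116 x 19 mm, on the left. A bystander: leave it where it lies. Origin: centre of its underside.

How it is judged:
By the outcome, as a careful person would: the job done as asked, in the order asked, and still so for the second after the job is handed in, with the robot touching nothing.
It also fails if it takes over 64 s, if anything falls off the work surface, if the arm or the gripper's body presses on something with over 40 N, if the wrist force passes 120 N, or if a joint passes its speed limit or range.

## Robot

A 6-joint arm with a two-finger parallel gripper is mounted at the origin on a cart in front of the work surface, level with it; the furniture and walls round the work are solid. World frame = base frame: x ahead of the robot, y to its left, z up, the work surface at z = 0. Lengths are in mm, angles in rad, forces in N, time in s.
With the tool pointing down it reaches from about 350 to 775 mm from the base axis. Payload 7.3 kg.
Tool frame: the origin (TCP) lies between the finger pads; the fingertips stand 25 mm ahead of it and the grasp point (between the pads) lies 6 mm ahead of it; z points along the fingers, y is the line along which they close (so a half turn about z gives the same grasp; the last joint's range is limited). The gripper opens to 92 mm and grips with 3 to 60 N. Pads are 19 mm wide; open, the fingers measure 130 mm over their backs; the gripper's body (75 mm by 190 mm) begins 47 mm behind the grasp point.
Start: joints at [-1.325, 0.342, 1.524, -0, 1.275, -0.146], TCP at [200.496, -485.226, 251.741] pointing down, gripper open.
Joint ranges: [-2.53, 2.53], [-0.77, 2.02], [0.04, 2.7], [-1, 4.14], [0.28, 2.66], [-3.11, 3.11]. Speed limits (rad/s): [2.57, 2.57, 3.14, 3.14, 3.14, 3.14].

## Interface

Orientations are given as [roll, pitch, yaw] about the fixed x, y, z axes, in that order (R = Rz(yaw) Ry(pitch) Rx(roll)).
In Python, from plant import bot gives the robot as it stands.
- The arm moves only by the tool play_rows, never from a script. Its argument "commands" is a list of rows, each an object of numbers: "x", "y", "z": the shift along the tool's x, y, z in m; "twist": the turn about the tool's z in degrees. In form: [{"x": .., "y": .., "z": .., "twist": ..}, ...]. A call has exactly 8 rows; each row is the pose to reach, as a shift and turn from the pose commanded when the call began, along the tool's axes at that moment; what a row does not reach only later rows make up. A row lasts 1/10 s, in which the tool goes at most 50 mm and 8.59 degrees, less where a joint would pass 70% of its speed; a pose out of reach is approached as far as the arm can. A call with a gripper value outside its range is refused whole. "jaw" is the closure, from 0 (fully open) to 1 (shut), set as the call begins (left out, the last holds). The fingers move at their own pace and stop on an object; the grip force is fixed at half the most. Time passes only in rows, so rows that repeat a pose let the fingers close, or fill a call up. It gives the time, the measured TCP pose, the force, the opening and the grip force at its end, in the units of the state.
- bot.get_obs(): the state, without advancing time (a new reading comes with each control period).
- bot.capture(name): name is "scene" or "top" or "wrist"; returns a dict with "pixels" (384x512x3 uint8, red, green, blue), "fx", "fy", "cx", "cy" (pixels), "eye" and "rotation" of the camera in the world. Camera axes: x right, y down, z forward; pixel columns grow to the right and rows downward; lengths in mm; the calibration is good to about 2 mm. The wrist camera is an equidistant fisheye: a pixel r from the principal point sees the ray r / f radians off the axis. A picture is of the moment at which its call begins. There is no depth.
- bot.close_job(): hands the job in; it is judged then, once.
The state is a dict: "time": time; "joint_positions": joint angles; "dq": joint speeds; "tau": joint torques, N m; "tool_pos": TCP position; "tcp_rot": TCP orientation; "contact_force": force on the tool from outside, world axes, zero at the start; "moment": the same for the moment, N m; "grip_width": finger opening in mm; "finger_force": force on a finger pad.
Only numpy, scipy, OpenCV 4.12 (cv2) and the standard library are available. Lean on these libraries where they do the work, as an engineer would, in place of code of your own. Each camera call takes 0.05 s, during which the arm holds its last target. There are 200 camera calls.

## Working session

There is one attempt and no reset: what is moved stays moved. The work goes in short steps, Python scripts to look and compute and a tool call to move; the robot and the scene stay as the last step left them, time stands still between calls to the robot, and variables do not carry over. Pictures are saved under pics/ and viewed, at most 10 in all, crops included, and the job is handed in when it is done.

Besides the shell and the picture viewer there is one more tool, called after "Call:" as name(argument=value, ...) on one line, values as JSON. play_rows: Moves the arm, as the interface text tells. Its arguments: {"type":"object","properties":{"commands":{"type":"array"},"jaw":{"type":"number"}},"required":["commands"]}

```bash
mkdir -p pics; cat > h.py <<'E'
import numpy as np, cv2
from plant import bot
def cap(n,f=None):
    c=bot.capture(n)
    if f: cv2.imwrite('pics/'+f,cv2.cvtColor(c['pixels'],cv2.COLOR_RGB2BGR))
    return c
def ray(c,u,v):
    d=np.array([(u-c['cx'])/c['fx'],(v-c['cy'])/c['fy'],1.0])
    return np.array(c['eye']),np.array(c['rotation'])@d
def plane(c,u,v,z):
    e,d=ray(c,u,v); return e+d*(z-e[2])/d[2]
def proj(c,p):
    q=np.array(c['rotation']).T@(np.array(p)-np.array(c['eye'])); return np.array([c['cx']+c['fx']*q[0]/q[2],c['cy']+c['fy']*q[1]/q[2]])
E
python3 - <<'E'
from h import *
for n in('top','scene'):
    c=cap(n,n+'0.png'); print(n,c['eye'],np.round(c['rotation'],3).tolist(),c['fx'],c['cx'],c['cy'])
s=bot.get_obs(); print(s)
E
```

```text
top [ 383.37192001  -44.79674814 1609.14882658] [-3.038, -0.0, -1.558] 489.98070361040527 261.71065734424985 194.36954781148788
scene [ 23.08524362 417.60653263 933.58110633] [-2.468, -0.009, -2.248] 403.8924308230157 253.83329261105064 190.92386578036025
{'time': 0.1, 'joint_positions': array([-1.32498793e+00,  3.42643029e-01,  1.52490193e+00, -1.03373928e-05,
        1.27539223e+00, -1.45991692e-01]), 'dq': array([-4.93344176e-04,  6.50660062e-04, -2.37056558e-03,  3.15309499e-04,
       -1.41135665e-03, -4.10903010e-05]), 'tau': array([ 2.01351693e-03, -4.32003593e+01, -2.44694817e+01,  7.19063985e-02,
        5.26500796e-02, -6.09215317e-05]), 'tool_pos': array([ 200.41609926, -484.89534948,  251.12646026]), 'tcp_rot': array([-3.14026098e+00, -1.85814276e-04,  3.91802977e-01]), 'contact_force': array([ 0.22380035,  0.38482766, -0.26573151]), 'moment': array([0.02088616, 0.03107378, 0.00522513]), 'finger_force': 0.0, 'grip_width': 91.64015224470596}
```

Rotation is rpy; I'll convert.

```bash
python3 - <<'E'
s=open('h.py').read()
s=s.replace("from plant import bot\n","from plant import bot\nfrom scipy.spatial.transform import Rotation as Ro\n").replace("    if f:","    c['rotation']=Ro.from_euler('xyz',c['rotation']).as_matrix()\n    if f:")
open('h.py','w').write(s)
E
```

```text
(no output)
```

View pics/top0.png

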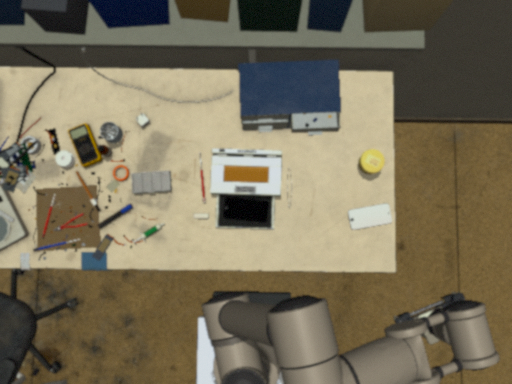

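View pics/scene0.png

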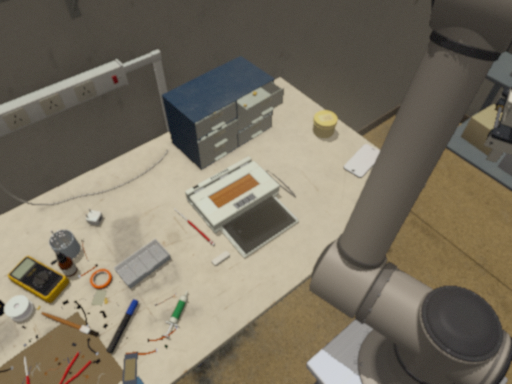

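The top view shows the white box cover at about (212–283, 150–195), with the amber window at (246,174) and the pad near (246,189). The phone is on the shelf at about (246,210). The scene view shows the same things, plus the drawer cabinet behind the box. Next I'll zoom in.

```bash
python3 - <<'E'
from h import *
t=cap('top'); s=cap('scene')
a=cv2.resize(cv2.cvtColor(t['pixels'],6 if 0 else cv2.COLOR_RGB2BGR)[140:240,190:300],None,fx=5,fy=5,interpolation=cv2.INTER_CUBIC)
b=cv2.resize(cv2.cvtColor(s['pixels'],cv2.COLOR_RGB2BGR)[150:270,175:310],None,fx=5,fy=5,interpolation=cv2.INTER_CUBIC)
cv2.imwrite('pics/tc.png',a); cv2.imwrite('pics/sc.png',b)
for n,c in(('top',t),('scene',s)):
    p=c['pixels'];h=cv2.cvtColor(p,cv2.COLOR_RGB2HSV)
    m=cv2.inRange(h,(8,130,90),(20,255,255))
    k,l,st,ce=cv2.connectedComponentsWithStats(m)
    i=1+np.argmax(st[1:,4]); print(n,st[i],ce[i])
    r=cv2.minAreaRect(np.argwhere(l==i)[:,::-1].astype(np.float32)); print(r, plane(c,*ce[i],44))
for u,v in((212,150),(282,151),(281,196),(211,194),(219,226),(272,229)): print(u,v,plane(t,u,v,44).round(),plane(t,u,v,15).round())
E
```

```text
top [ 332  249  122   69 1715] [390.51836735 284.24664723]
((388.9842224121094, 280.0686950683594), (57.32589340209961, 123.97468566894531), 78.5589599609375) [ 266.77644282 -452.6528525    44.        ]
scene [210 175  48  32 591] [233.24027073 190.37225042]
((233.62307739257812, 190.21539306640625), (13.147680282592773, 47.75337219238281), 60.2551155090332) [609.59849178  10.41258667  44.        ]
212 150 [689. 120.  44.] [694. 123.  15.]
282 151 [ 688. -107.   44.] [ 694. -108.   15.]
281 196 [ 542. -105.   44.] [ 545. -106.   15.]
211 194 [545. 120.  44.] [548. 123.  15.]
219 226 [443.  92.  44.] [444.  94.  15.]
272 229 [436. -77.  44.] [437. -78.  15.]
```

View pics/tc.png

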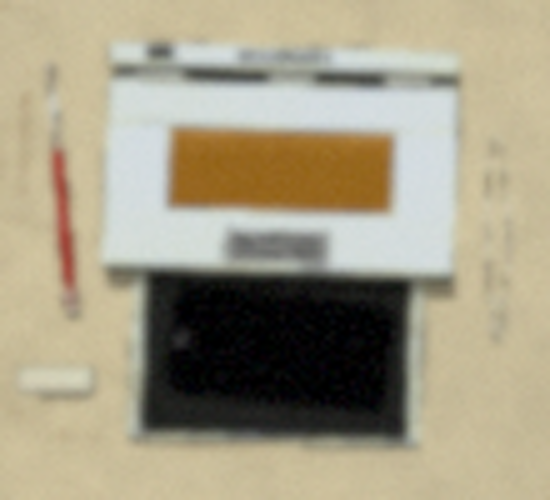

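View pics/sc.png

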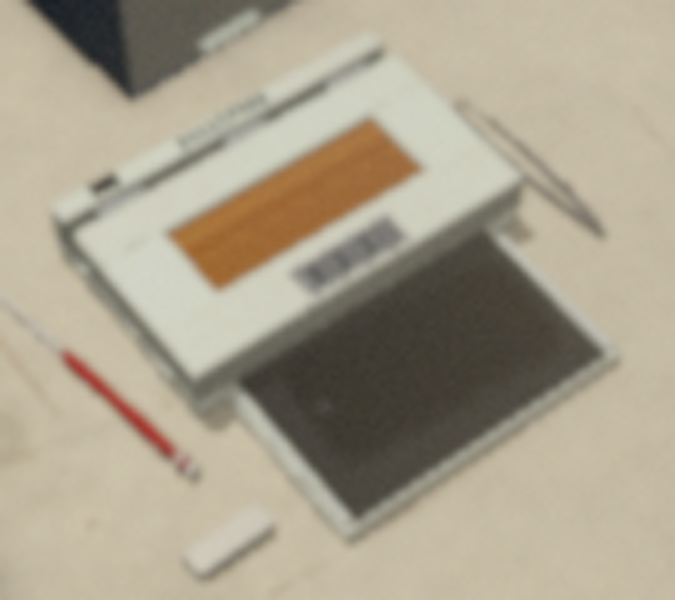

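The top crop shows the amber window at crop (170–393, 128–211) and the pad at (276,245). The darker phone spans about (168–395, 285–412) and is slightly turned on the mat. The scene crop agrees with this.

```bash
cat > meas.py <<'E'
from h import *
def poly(m):
    k,l,st,ce=cv2.connectedComponentsWithStats(m); i=1+np.argmax(st[1:,4])
    cs,_=cv2.findContours((l==i).astype(np.uint8),0,2); return max(cs,key=cv2.contourArea)[:,0,:].astype(float),ce[i],st[i]
def roi(m,x0,y0,x1,y1):
    o=np.zeros_like(m); o[y0:y1,x0:x1]=m[y0:y1,x0:x1]; return o
def rect(c,m,z,off=0):
    p,ce,st=poly(m)
    w=np.array([plane(c,u,v,z)[:2] for u,v in p],np.float32)
    (cx,cy),(a,b),an=cv2.minAreaRect(w); 
    return (cx,cy),(a,b),an,plane(c,*ce,z)[:2],st
E
python3 - <<'E'
from meas import *
n=12
t=cap('top'); P=[t['pixels'].astype(float)]+[cap('top')['pixels'].astype(float) for _ in range(5)]
im=np.mean(P,0).astype(np.uint8); g=im.max(2); h=cv2.cvtColor(im,cv2.COLOR_RGB2HSV)
amb=roi(cv2.inRange(h,(8,130,90),(20,255,255)),200,140,300,200); print('amber',rect(t,amb,44))
wh=roi(cv2.inRange(h,(0,0,170),(180,35,255)),205,155,290,200); print('white',rect(t,wh,44))
pad=roi(cv2.inRange(g,0,175),230,183,262,194); print('pad',rect(t,pad,45))
print(g[196:230:2,222:274:4])
mat=roi(cv2.inRange(g,0,85),205,196,290,235); print('mat',rect(t,mat,10))
ph=roi(cv2.inRange(g,0,20),205,196,290,235); print('phone',rect(t,ph,19))
np.save('top0.npy',im)
E
```

```text
amber ((612.75830078125, 8.923328399658203), (136.5216522216797, 45.88734817504883), 88.89466857910156, array([612.66797753,   9.1176469 ]), array([225, 166,  43,  16, 603], dtype=int32))
white ((610.2149047851562, 9.862068176269531), (229.8963165283203, 121.96282196044922), 88.8102035522461, array([611.56548538,  10.24331685]), array([ 210,  155,   72,   40, 1724], dtype=int32))
pad ((560.9443969726562, 18.91920280456543), (22.634199142456055, 80.25908660888672), 0.7624810338020325, array([560.46073141,  12.68349476]), array([230, 186,  26,   8, 168], dtype=int32))
[[ 26  20  21  21  21  23  25  28  32  36  44  47  51]
 [ 34   9   7   7   7  16  19  16  21  21  24  24  32]
 [ 31   7   2   4   5   6   8   4   9  16  20  25  42]
 [ 33   4   7   6   5   4   4   5   3   6   7   7  46]
 [ 32   6   2   3   3   3   3   3   5   4   3   5  47]
 [ 32  31   5   5   3   4   6   4   8   4   4   6  47]
 [ 29  41   5   3   2   2   4   7   5   6   2   5  55]
 [ 29   7   4   6   6   2   4   3   3   3   7   6  61]
 [ 29   7   2   2   2   5   4   3   3   7   3   6  61]
 [ 27   2   6   6   3   7   7   2   6   5   4  10  59]
 [ 28   4   5   5   1   4   5   2   7   4   5   7  54]
 [ 31  17  11   9   7   8   4   2   7   4   4   8  59]
 [ 33  33  28  28  24  21  19   8   8   5   6  12  65]
 [ 32  33  33  32  34  34  31  28  29  26  22  26  71]
 [ 36  36  35  35  35  33  32  33  34  32  32  32  64]
 [106 112 100  97  78  69  64  63  61  58  58  55  79]
 [161 159 150 152 144 146 149 143 146 141 134 131 123]]
mat ((492.8018493652344, 11.143623352050781), (101.5306396484375, 170.56614685058594), 0.7623723745346069, array([494.71761268,  11.28782209]), array([ 219,  196,   53,   32, 1595], dtype=int32))
phone ((501.6933288574219, 9.04913330078125), (145.13552856445312, 79.79033660888672), 86.94934844970703, array([500.56096019,   8.72297861]), array([223, 196,  46,  27, 982], dtype=int32))
```

```bash
python3 - <<'E'
from meas import *
t=cap('top'); im=np.load('top0.npy').astype(float); r=im[...,0]; g=im.max(2)
def edge(ch,cols,r0,r1,th,z,nm):
    pts=[]
    for u in cols:
        col=ch[r0:r1,u]; s=np.sign(col-th); k=np.flatnonzero(s[:-1]*s[1:]<0)
        if len(k): k=k[-1]; pts.append(plane(t,u,r0+k+(th-col[k])/(col[k+1]-col[k]),z)[:2])
    p=np.array(pts); f=np.polyfit(p[:,1],p[:,0],1); print(nm,'x at y=10: %.1f'%np.polyval(f,10),'yaw %.2fdeg'%np.degrees(-np.arctan(f[0])),'resid %.2f'%np.std(p[:,0]-np.polyval(f,p[:,1])))
b=im[...,2]
edge(b,range(228,266),160,172,110,44,'amber back')
edge(b,range(228,266),172,185,110,44,'amber front')
edge(g,range(222,271),218,230,85,12,'shelf front')
edge(g,range(216,276),190,199,120,44,'cover front')
edge(g,range(225,268),210,226,19,19,'phone front')
# side to side
def edgeh(ch,rows,c0,c1,th,z,nm,first=False):
    pts=[]
    for v in rows:
        col=ch[v,c0:c1]; s=np.sign(col-th); k=np.flatnonzero(s[:-1]*s[1:]<0)
        if len(k): k=k[0 if first else -1]; pts.append(plane(t,c0+k+(th-col[k])/(col[k+1]-col[k]),v,z)[:2])
    p=np.array(pts); print(nm,'y %.1f'%np.median(p[:,1]),'x-range',p[:,0].min().round(),p[:,0].max().round())
edgeh(b,range(168,180),215,240,110,44,'amber L'); edgeh(b,range(168,180),255,280,110,44,'amber R')
edgeh(g,range(200,212),219,230,18,19,'phone L',True); edgeh(g,range(204,214),262,274,25,19,'phone R')
edgeh(g,range(200,222),212,223,80,13,'rail L'); edgeh(g,range(200,222),268,276,95,13,'rail R',True)
edgeh(g,range(184,192),225,240,180,45,'pad L');edgeh(g,range(184,192),250,265,180,45,'pad R')
E
```

```text
amber back x at y=10: 637.2 yaw -1.14deg resid 0.09
amber front x at y=10: 588.2 yaw -1.17deg resid 0.30
shelf front x at y=10: 444.4 yaw -0.95deg resid 0.66
cover front x at y=10: 546.1 yaw -1.04deg resid 2.10
phone front x at y=10: 464.1 yaw -4.33deg resid 0.96
amber L y 80.2 x-range 594.0 630.0
amber R y -61.0 x-range 596.0 632.0
phone L y 78.2 x-range 493.0 529.0
phone R y -65.3 x-range 488.0 518.0
rail L y 95.8 x-range 460.0 529.0
rail R y -73.0 x-range 463.0 531.0
pad L y 45.1 x-range 556.0 572.0
pad R y -22.1 x-range 557.0 573.0
```

Call:
play_rows(commands=[{"x": 0, "y": 0, "z": 0, "twist": 8}, {"x": 0, "y": 0, "z": 0, "twist": 16}, {"x": 0, "y": 0, "z": 0, "twist": 23.4}, {"x": 0, "y": 0, "z": 0, "twist": 23.4}, {"x": 0, "y": 0, "z": 0, "twist": 23.4}, {"x": 0, "y": 0, "z": 0, "twist": 23.4}, {"x": 0, "y": 0, "z": 0, "twist": 23.4}, {"x": 0, "y": 0, "z": 0, "twist": 23.4}], jaw=1)

```text
time: 1.35
tool_pos: [200.5, -485.2, 251.8]
tcp_rot: [3.141, -0.0, -0.016]
contact_force: [0.5, 0.3, -0.8]
grip_width: 32.7
finger_force: 0.0
```

Box origin is at about (566, 11) with yaw −1.1°. The pad is 67 mm wide, which matches the 68 given, and is centred at (561, 11). I'll move over it.

Call:
play_rows(commands=[{"x": 0.025, "y": -0.035, "z": 0, "twist": 0}, {"x": 0.05, "y": -0.07, "z": 0, "twist": 0}, {"x": 0.075, "y": -0.105, "z": 0, "twist": 0}, {"x": 0.1, "y": -0.14, "z": 0, "twist": 0}, {"x": 0.125, "y": -0.175, "z": 0, "twist": 0}, {"x": 0.15, "y": -0.21, "z": 0, "twist": 0}, {"x": 0.175, "y": -0.245, "z": 0, "twist": 0}, {"x": 0.2, "y": -0.28, "z": 0, "twist": 0}])

```text
time: 2.15
tool_pos: [406.0, -207.1, 252.0]
tcp_rot: [3.141, -0.001, -0.016]
contact_force: [1.2, -0.6, 0.3]
grip_width: 0.5
finger_force: 0.0
```

Call:
play_rows(commands=[{"x": 0.025, "y": -0.035, "z": 0.01, "twist": 0}, {"x": 0.05, "y": -0.07, "z": 0.03, "twist": 0}, {"x": 0.075, "y": -0.105, "z": 0.05, "twist": 0}, {"x": 0.1, "y": -0.14, "z": 0.08, "twist": 0}, {"x": 0.125, "y": -0.175, "z": 0.11, "twist": 0}, {"x": 0.1516, "y": -0.21, "z": 0.13, "twist": 0}, {"x": 0.1516, "y": -0.222, "z": 0.15, "twist": 0}, {"x": 0.1516, "y": -0.222, "z": 0.16, "twist": 0}])

```text
time: 2.95
tool_pos: [559.7, 13.1, 89.4]
tcp_rot: [-3.141, 0.003, -0.013]
contact_force: [-0.8, 0.2, -0.2]
grip_width: 0.5
finger_force: 0.0
```

Call:
play_rows(commands=[{"x": 0.001, "y": 0.002, "z": 0.008, "twist": 0.2}, {"x": 0.001, "y": 0.002, "z": 0.014, "twist": 0.2}, {"x": 0.001, "y": 0.002, "z": 0.017, "twist": 0.2}, {"x": 0.001, "y": 0.002, "z": 0.019, "twist": 0.2}, {"x": 0.001, "y": 0.002, "z": 0.021, "twist": 0.2}, {"x": 0.001, "y": 0.002, "z": 0.023, "twist": 0.2}, {"x": 0.001, "y": 0.002, "z": 0.025, "twist": 0.2}, {"x": 0.001, "y": 0.002, "z": 0.025, "twist": 0.2}])

```text
time: 3.75
tool_pos: [561.5, 8.5, 66.9]
tcp_rot: [3.141, -0.001, -0.02]
contact_force: [0.1, -1.1, 2.8]
grip_width: 0.6
finger_force: 1.3
```

Call:
play_rows(commands=[{"x": 0, "y": 0, "z": 0.002, "twist": 0}, {"x": 0, "y": 0, "z": 0.004, "twist": 0}, {"x": 0, "y": 0, "z": 0.005, "twist": 0}, {"x": 0, "y": 0, "z": 0.006, "twist": 0}, {"x": 0, "y": 0, "z": 0.006, "twist": 0}, {"x": 0, "y": 0, "z": 0.006, "twist": 0}, {"x": 0, "y": 0, "z": 0.006, "twist": 0}, {"x": 0, "y": 0, "z": 0.006, "twist": 0}])

```text
time: 4.55
tool_pos: [561.6, 8.6, 62.5]
tcp_rot: [3.141, -0.001, -0.02]
contact_force: [-5.8, -3.1, 18.0]
grip_width: 0.6
finger_force: 9.1
```

It's on the hard stop at 18 N. I'll release and back away.

Call:
play_rows(commands=[{"x": 0, "y": 0, "z": -0.03, "twist": 0}, {"x": -0.02, "y": 0, "z": -0.06, "twist": 0}, {"x": -0.06, "y": 0, "z": -0.08, "twist": 0}, {"x": -0.11, "y": 0, "z": -0.08, "twist": 0}, {"x": -0.15, "y": 0, "z": -0.08, "twist": 0}, {"x": -0.155, "y": 0, "z": -0.08, "twist": 0}, {"x": -0.155, "y": 0, "z": -0.08, "twist": 0}, {"x": -0.155, "y": 0, "z": -0.08, "twist": 0}], jaw=0)

```text
time: 5.35
tool_pos: [407.9, 11.9, 140.9]
tcp_rot: [3.141, -0.002, -0.02]
contact_force: [-0.3, 0.1, 0.4]
grip_width: 59.7
finger_force: 0.0
```

Call:
play_rows(commands=[{"x": 0, "y": 0, "z": 0, "twist": 0}, {"x": 0, "y": 0, "z": 0, "twist": 0}, {"x": 0, "y": 0, "z": 0, "twist": 0}, {"x": 0, "y": 0, "z": 0, "twist": 0}, {"x": 0, "y": 0, "z": 0, "twist": 0}, {"x": 0, "y": 0, "z": 0, "twist": 0}, {"x": 0, "y": 0, "z": 0, "twist": 0}, {"x": 0, "y": 0, "z": 0, "twist": 0}])

```text
time: 6.15
tool_pos: [406.4, 11.9, 140.7]
tcp_rot: [3.141, -0.0, -0.02]
contact_force: [-0.6, -0.6, -0.3]
grip_width: 91.8
finger_force: 0.0
```

```bash
python3 - <<'E'
from h import *
c=cap('scene'); print(bot.get_obs()['tool_pos'])
cv2.imwrite('pics/s1.png',cv2.cvtColor(c['pixels'],cv2.COLOR_RGB2BGR))
E
```

```text
[406.38210416  11.95835949 140.7385099 ]
```

View pics/s1.png

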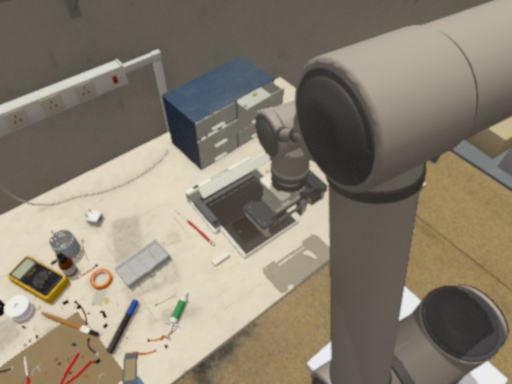

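The cover is open; it appears edge-on near (235,180), with the chamber exposed. I'll lower the open fingers behind the phone.

Call:
play_rows(commands=[{"x": 0.01, "y": 0.001, "z": 0.03, "twist": -0.1}, {"x": 0.02, "y": 0.001, "z": 0.06, "twist": -0.1}, {"x": 0.025, "y": 0.001, "z": 0.085, "twist": -0.1}, {"x": 0.03, "y": 0.001, "z": 0.095, "twist": -0.1}, {"x": 0.03, "y": 0.001, "z": 0.099, "twist": -0.1}, {"x": 0.03, "y": 0.001, "z": 0.102, "twist": -0.1}, {"x": 0.03, "y": 0.001, "z": 0.102, "twist": -0.1}, {"x": 0.03, "y": 0.001, "z": 0.102, "twist": -0.1}])

```text
time: 7.0
tool_pos: [436.7, 10.3, 39.5]
tcp_rot: [3.141, -0.001, -0.018]
contact_force: [0.4, -1.4, 0.8]
grip_width: 92.1
finger_force: 0.0
```

Call:
play_rows(commands=[{"x": 0.002, "y": 0, "z": 0, "twist": 0}, {"x": 0.005, "y": 0, "z": 0, "twist": 0}, {"x": 0.009, "y": 0, "z": 0, "twist": 0}, {"x": 0.013, "y": 0, "z": 0, "twist": 0}, {"x": 0.017, "y": 0, "z": 0, "twist": 0}, {"x": 0.021, "y": 0, "z": 0, "twist": 0}, {"x": 0.025, "y": 0, "z": 0, "twist": 0}, {"x": 0.029, "y": 0, "z": 0, "twist": 0}])

```text
time: 7.8
tool_pos: [465.4, 9.9, 38.6]
tcp_rot: [-3.142, 0.001, -0.018]
contact_force: [-1.9, 1.0, 0.0]
grip_width: 91.7
finger_force: 0.8
```

Now pushing: force is −1.9 N along x. Target TCP x is about 550.

Call:
play_rows(commands=[{"x": 0.005, "y": 0, "z": 0, "twist": 0}, {"x": 0.01, "y": 0, "z": 0, "twist": 0}, {"x": 0.015, "y": 0, "z": 0, "twist": 0}, {"x": 0.02, "y": 0, "z": 0, "twist": 0}, {"x": 0.025, "y": 0, "z": 0, "twist": 0}, {"x": 0.03, "y": 0, "z": 0, "twist": 0}, {"x": 0.035, "y": 0, "z": 0, "twist": 0}, {"x": 0.04, "y": 0, "z": 0, "twist": 0}])

```text
time: 8.6
tool_pos: [505.8, 9.1, 38.7]
tcp_rot: [3.141, -0.0, -0.018]
contact_force: [-1.1, -0.7, -0.6]
grip_width: 91.6
finger_force: 0.3
```

Call:
play_rows(commands=[{"x": 0.005, "y": 0, "z": 0, "twist": 0}, {"x": 0.01, "y": 0, "z": 0, "twist": 0}, {"x": 0.015, "y": 0, "z": 0, "twist": 0}, {"x": 0.02, "y": 0, "z": 0, "twist": 0}, {"x": 0.024, "y": 0, "z": 0, "twist": 0}, {"x": 0.028, "y": 0, "z": 0, "twist": 0}, {"x": 0.031, "y": 0, "z": 0, "twist": 0}, {"x": 0.034, "y": 0, "z": 0, "twist": 0}])

```text
time: 9.4
tool_pos: [539.5, 8.5, 38.7]
tcp_rot: [3.142, 0.0, -0.018]
contact_force: [-2.0, 0.3, 0.5]
grip_width: 91.6
finger_force: 0.7
```

Call:
play_rows(commands=[{"x": 0.001, "y": 0, "z": 0, "twist": 0}, {"x": 0.002, "y": 0, "z": 0, "twist": 0}, {"x": 0.003, "y": 0, "z": 0, "twist": 0}, {"x": 0.004, "y": 0, "z": 0, "twist": 0}, {"x": 0.005, "y": 0, "z": 0, "twist": 0}, {"x": 0.006, "y": 0, "z": 0, "twist": 0}, {"x": 0.006, "y": 0, "z": 0, "twist": 0}, {"x": 0.006, "y": 0, "z": 0, "twist": 0}])

```text
time: 10.2
tool_pos: [545.6, 8.3, 38.7]
tcp_rot: [3.141, -0.0, -0.018]
contact_force: [-1.0, -0.7, 1.0]
grip_width: 91.6
finger_force: 0.2
```

Call:
play_rows(commands=[{"x": 0.001, "y": 0, "z": 0, "twist": 0}, {"x": 0.002, "y": 0, "z": 0, "twist": 0}, {"x": 0.003, "y": 0, "z": 0, "twist": 0}, {"x": 0.004, "y": 0, "z": 0, "twist": 0}, {"x": 0.005, "y": 0, "z": 0, "twist": 0}, {"x": 0.006, "y": 0, "z": 0, "twist": 0}, {"x": 0.006, "y": 0, "z": 0, "twist": 0}, {"x": 0.006, "y": 0, "z": 0, "twist": 0}])

```text
time: 11.0
tool_pos: [549.2, 8.3, 38.6]
tcp_rot: [-3.142, 0.005, -0.018]
contact_force: [-9.3, 0.1, 8.1]
grip_width: 91.5
finger_force: 4.6
```

It stopped at about 549, where I expected 550. A bit more pressure will square it up.

Call:
play_rows(commands=[{"x": 0.001, "y": 0, "z": 0, "twist": 0}, {"x": 0.002, "y": 0, "z": 0, "twist": 0}, {"x": 0.002, "y": 0, "z": 0, "twist": 0}, {"x": 0.002, "y": 0, "z": 0, "twist": 0}, {"x": 0.002, "y": 0, "z": 0, "twist": 0}, {"x": 0.002, "y": 0, "z": 0, "twist": 0}, {"x": 0.002, "y": 0, "z": 0, "twist": 0}, {"x": 0.002, "y": 0, "z": 0, "twist": 0}])

```text
time: 11.8
tool_pos: [549.4, 8.4, 38.5]
tcp_rot: [-3.141, 0.009, -0.018]
contact_force: [-14.7, -0.1, 12.7]
grip_width: 92.3
finger_force: 7.5
```

```bash
python3 - <<'E'
from h import *
s=bot.get_obs(); print(s['tool_pos'],s['contact_force'],s['moment'])
E
```

```text
[549.42082848   8.37213234  38.4786777 ] [-14.6527057   -0.06789375  12.69699343] [-0.31159215  2.51139624 -0.20999382]
```

Call:
play_rows(commands=[{"x": -0.003, "y": 0, "z": 0, "twist": 0}, {"x": -0.01, "y": 0, "z": 0, "twist": 0}, {"x": -0.03, "y": 0, "z": 0, "twist": 0}, {"x": -0.06, "y": 0, "z": -0.02, "twist": 0}, {"x": -0.1, "y": 0, "z": -0.05, "twist": 0}, {"x": -0.14, "y": 0, "z": -0.08, "twist": 0}, {"x": -0.16, "y": 0, "z": -0.12, "twist": 0}, {"x": -0.16, "y": 0, "z": -0.16, "twist": 0}])

```text
time: 12.6
tool_pos: [390.4, 11.5, 199.7]
tcp_rot: [-3.141, 0.002, -0.018]
contact_force: [0.9, -0.2, 0.2]
grip_width: 91.8
finger_force: 0.0
```

```bash
python3 - <<'E'
from h import *
a=cap('top'); b=cap('scene'); print(bot.get_obs()['tool_pos'])
f=lambda c,y0,y1,x0,x1:cv2.resize(cv2.cvtColor(c['pixels'],cv2.COLOR_RGB2BGR)[y0:y1,x0:x1],(520,440),interpolation=cv2.INTER_CUBIC)
cv2.imwrite('pics/m2.png',cv2.resize(np.hstack([f(a,130,240,185,315),f(b,145,255,175,305)]),(800,338)))
E
```

```text
[396.0608906   10.72643963 203.47512466]
```

View pics/m2.png

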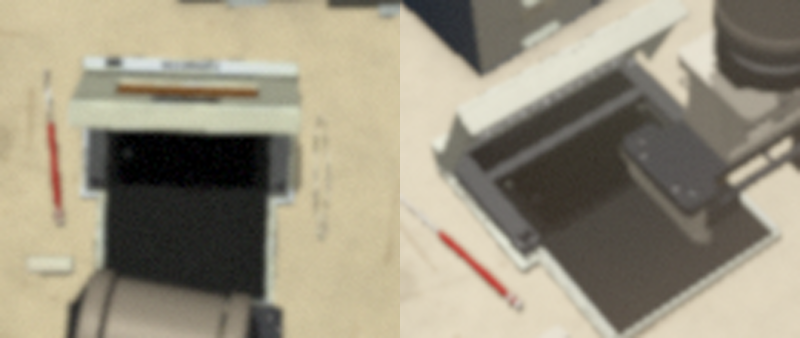

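The top view shows the phone fully in the chamber, with its front edge straight at crop row 187 (world x about 560, matching home). The cover stands fully open. I'll check the phone's front edge and work out the closing arc.

```bash
python3 - <<'E'
from meas import *
t=cap('top'); g=np.mean([cap('top')['pixels'].max(2).astype(float) for _ in range(6)],0); print(g[184:198,[226,236,246,256,266]].round())
pts=[]
for u in range(226,268):
    c=cv2.GaussianBlur(g,(1,3),0)[184:198,u]; k=np.argmax(np.diff(c)[:]); 
    th=20; j=np.flatnonzero((c[:-1]<th)&(c[1:]>=th))
    if len(j): j=j[-1]; pts.append(plane(t,u,184+j+(th-c[j])/(c[j+1]-c[j]),19)[:2])
p=np.array(pts); f=np.polyfit(p[:,1],p[:,0],1); print(len(p),np.polyval(f,10),np.degrees(-np.arctan(f[0])))
for th in np.r_[1.15:-0.01:-0.1,0,-0.055]:
    r,h=116+3*(1-th/1.15),7
    print('%.2f tcp x %.1f z %.1f'%(th,671-r*np.cos(th)+h*np.sin(th)+9.5,38+r*np.sin(th)+h*np.cos(th)+25))
E
```

```text
[[ 6.  4.  5.  5.  6.]
 [ 7.  5.  4.  6.  6.]
 [ 2.  6.  4.  5.  6.]
 [ 0.  4.  6.  5.  7.]
 [ 8.  8.  6.  4. 12.]
 [16. 11.  8.  6. 12.]
 [22. 21. 18. 14. 16.]
 [32. 31. 26. 24. 23.]
 [33. 34. 31. 32. 32.]
 [36. 36. 34. 35. 35.]
 [34. 34. 36. 36. 34.]
 [34. 36. 37. 35. 34.]
 [35. 34. 36. 35. 34.]
 [34. 35. 34. 34. 34.]]
42 561.5435325290321 -0.9687470449846155
1.15 tcp x 639.5 z 171.7
1.05 tcp x 628.7 z 167.3
0.95 tcp x 618.4 z 161.9
0.85 tcp x 608.7 z 155.4
0.75 tcp x 599.6 z 147.9
0.65 tcp x 591.4 z 139.6
0.55 tcp x 583.9 z 130.4
0.45 tcp x 577.4 z 120.6
0.35 tcp x 572.0 z 110.1
0.25 tcp x 567.6 z 99.1
0.15 tcp x 564.3 z 87.6
0.05 tcp x 562.1 z 75.9
0.00 tcp x 561.5 z 70.0
-0.06 tcp x 561.2 z 63.4
```

Call:
play_rows(commands=[{"x": 0.01, "y": 0, "z": -0.02, "twist": 0}, {"x": 0.03, "y": 0, "z": -0.04, "twist": 0}, {"x": 0.07, "y": 0, "z": -0.05, "twist": 0}, {"x": 0.11, "y": 0, "z": -0.05, "twist": 0}, {"x": 0.15, "y": 0, "z": -0.05, "twist": 0}, {"x": 0.19, "y": 0, "z": -0.05, "twist": 0}, {"x": 0.225, "y": 0, "z": -0.05, "twist": 0}, {"x": 0.255, "y": 0, "z": -0.05, "twist": 0}], jaw=1)

```text
time: 13.85
tool_pos: [649.8, 6.5, 246.6]
tcp_rot: [-3.141, 0.002, -0.018]
contact_force: [0.6, 0.1, 1.0]
grip_width: 32.6
finger_force: 0.0
```

Call:
play_rows(commands=[{"x": 0, "y": 0, "z": 0, "twist": 0}, {"x": 0, "y": 0, "z": 0, "twist": 0}, {"x": 0, "y": 0, "z": 0, "twist": 0}, {"x": 0, "y": 0, "z": 0, "twist": 0}, {"x": 0, "y": 0, "z": 0, "twist": 0}, {"x": 0, "y": 0, "z": 0, "twist": 0}, {"x": 0, "y": 0, "z": 0, "twist": 0}, {"x": 0, "y": 0, "z": 0, "twist": 0}])

```text
time: 14.65
tool_pos: [648.2, 6.5, 248.9]
tcp_rot: [3.142, -0.0, -0.018]
contact_force: [-0.2, -0.9, -0.8]
grip_width: 0.6
finger_force: 0.0
```

The phone is square with the box (−0.97° against −1.1°) and home. I'll lower the closed fingers behind the cover.

Call:
play_rows(commands=[{"x": 0.003, "y": -0.004, "z": 0.02, "twist": 0}, {"x": 0.003, "y": -0.004, "z": 0.04, "twist": 0}, {"x": 0.003, "y": -0.004, "z": 0.06, "twist": 0}, {"x": 0.003, "y": -0.004, "z": 0.07, "twist": 0}, {"x": 0.003, "y": -0.004, "z": 0.078, "twist": 0}, {"x": 0.003, "y": -0.004, "z": 0.078, "twist": 0}, {"x": 0.003, "y": -0.004, "z": 0.078, "twist": 0}, {"x": 0.003, "y": -0.004, "z": 0.078, "twist": 0}])

```text
time: 15.45
tool_pos: [651.9, 10.4, 171.8]
tcp_rot: [3.141, -0.002, -0.018]
contact_force: [-0.1, -0.7, -0.4]
grip_width: 0.4
finger_force: 0.0
```

Call:
play_rows(commands=[{"x": -0.003, "y": 0, "z": 0, "twist": 0}, {"x": -0.006, "y": 0, "z": 0, "twist": 0}, {"x": -0.009, "y": 0, "z": 0, "twist": 0}, {"x": -0.012, "y": 0, "z": 0, "twist": 0}, {"x": -0.015, "y": 0, "z": 0.001, "twist": 0}, {"x": -0.018, "y": 0, "z": 0.002, "twist": 0}, {"x": -0.021, "y": 0, "z": 0.003, "twist": 0}, {"x": -0.023, "y": 0, "z": 0.004, "twist": 0}])

```text
time: 16.25
tool_pos: [628.2, 10.8, 166.7]
tcp_rot: [3.141, -0.0, -0.018]
contact_force: [2.2, 0.6, 0.7]
grip_width: 0.5
finger_force: 0.8
```

```bash
python3 - <<'E'
from h import *
b=cap('scene'); 
cv2.imwrite('pics/s3.png',cv2.resize(cv2.cvtColor(b['pixels'],cv2.COLOR_RGB2BGR)[130:260,170:320],(600,520),interpolation=cv2.INTER_CUBIC))
E
```

```text
(no output)
```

View pics/s3.png

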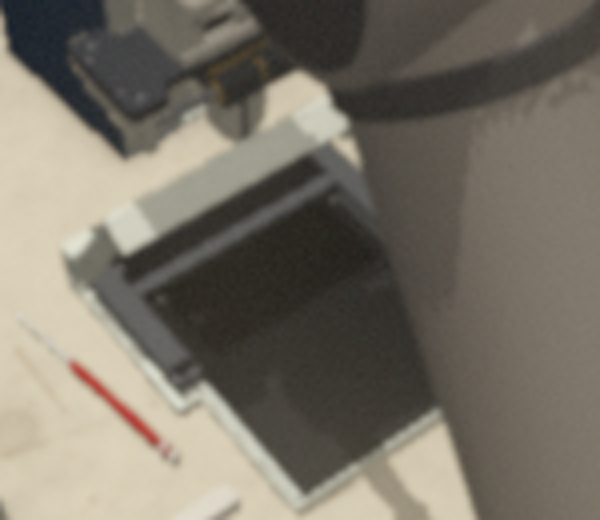

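Force is 2.2 N and the fingertips are behind the cover's upper edge near (240,120), so contact is made. I'll swing it down along the arc.

Call:
play_rows(commands=[{"x": -0.005, "y": 0, "z": 0.0025, "twist": 0}, {"x": -0.01, "y": 0, "z": 0.0055, "twist": 0}, {"x": -0.015, "y": 0, "z": 0.0085, "twist": 0}, {"x": -0.02, "y": 0, "z": 0.012, "twist": 0}, {"x": -0.0245, "y": 0, "z": 0.0155, "twist": 0}, {"x": -0.029, "y": 0, "z": 0.019, "twist": 0}, {"x": -0.033, "y": 0, "z": 0.023, "twist": 0}, {"x": -0.037, "y": 0, "z": 0.0275, "twist": 0}])

```text
time: 17.1
tool_pos: [591.2, 11.5, 139.1]
tcp_rot: [3.141, -0.0, -0.018]
contact_force: [2.8, 0.1, 0.7]
grip_width: 0.2
finger_force: 1.3
```

Call:
play_rows(commands=[{"x": -0.004, "y": 0, "z": 0.005, "twist": 0}, {"x": -0.0075, "y": 0, "z": 0.0095, "twist": 0}, {"x": -0.011, "y": 0, "z": 0.0145, "twist": 0}, {"x": -0.014, "y": 0, "z": 0.0195, "twist": 0}, {"x": -0.017, "y": 0, "z": 0.0245, "twist": 0}, {"x": -0.0195, "y": 0, "z": 0.03, "twist": 0}, {"x": -0.022, "y": 0, "z": 0.035, "twist": 0}, {"x": -0.024, "y": 0, "z": 0.0405, "twist": 0}])

```text
time: 17.9
tool_pos: [567.3, 11.9, 98.4]
tcp_rot: [3.141, -0.0, -0.018]
contact_force: [3.3, 0.2, 2.3]
grip_width: 0.1
finger_force: 1.5
```

Call:
play_rows(commands=[{"x": -0.001, "y": 0, "z": 0.003, "twist": 0}, {"x": -0.002, "y": 0, "z": 0.006, "twist": 0}, {"x": -0.003, "y": 0, "z": 0.009, "twist": 0}, {"x": -0.0035, "y": 0, "z": 0.012, "twist": 0}, {"x": -0.004, "y": 0, "z": 0.015, "twist": 0}, {"x": -0.0045, "y": 0, "z": 0.018, "twist": 0}, {"x": -0.005, "y": 0, "z": 0.021, "twist": 0}, {"x": -0.0055, "y": 0, "z": 0.024, "twist": 0}])

```text
time: 18.7
tool_pos: [562.0, 12.1, 74.5]
tcp_rot: [3.142, -0.0, -0.018]
contact_force: [1.8, 1.3, 2.3]
grip_width: 0.4
finger_force: 1.4
```

Call:
play_rows(commands=[{"x": 0, "y": 0, "z": 0.003, "twist": 0}, {"x": 0, "y": 0, "z": 0.006, "twist": 0}, {"x": 0, "y": 0, "z": 0.008, "twist": 0}, {"x": 0, "y": 0, "z": 0.01, "twist": 0}, {"x": 0, "y": 0, "z": 0.012, "twist": 0}, {"x": 0, "y": 0, "z": 0.014, "twist": 0}, {"x": 0, "y": 0, "z": 0.014, "twist": 0}, {"x": 0, "y": 0, "z": 0.014, "twist": 0}])

```text
time: 19.5
tool_pos: [561.7, 12.1, 62.4]
tcp_rot: [3.141, -0.0, -0.018]
contact_force: [-6.4, 0.1, 19.0]
grip_width: 0.4
finger_force: 9.7
```

Pressed to the hard stop again (z 62.4, 19 N). I'll release slowly, straight up, then retreat and check.

Call:
play_rows(commands=[{"x": 0, "y": 0, "z": -0.004, "twist": 0}, {"x": 0, "y": 0, "z": -0.008, "twist": 0}, {"x": 0, "y": 0, "z": -0.014, "twist": 0}, {"x": 0, "y": 0, "z": -0.03, "twist": 0}, {"x": -0.02, "y": 0, "z": -0.06, "twist": 0}, {"x": -0.06, "y": 0, "z": -0.09, "twist": 0}, {"x": -0.1, "y": 0, "z": -0.12, "twist": 0}, {"x": -0.12, "y": 0, "z": -0.13, "twist": 0}])

```text
time: 20.3
tool_pos: [439.7, 14.5, 192.7]
tcp_rot: [3.141, -0.001, -0.018]
contact_force: [0.0, 0.1, -0.3]
grip_width: 0.3
finger_force: 0.0
```

Call:
play_rows(commands=[{"x": -0.03, "y": 0.03, "z": 0, "twist": 0}, {"x": -0.05, "y": 0.07, "z": 0, "twist": 0}, {"x": -0.05, "y": 0.11, "z": 0, "twist": 0}, {"x": -0.05, "y": 0.15, "z": 0, "twist": 0}, {"x": -0.05, "y": 0.19, "z": 0, "twist": 0}, {"x": -0.05, "y": 0.22, "z": 0, "twist": 0}, {"x": -0.05, "y": 0.24, "z": 0, "twist": 0}, {"x": -0.05, "y": 0.24, "z": 0, "twist": 0}])

```text
time: 21.1
tool_pos: [387.2, -226.8, 190.4]
tcp_rot: [3.141, 0.0, -0.021]
contact_force: [0.4, 0.0, -0.0]
grip_width: 0.1
finger_force: 0.0
```

Call:
play_rows(commands=[{"x": 0, "y": 0, "z": 0, "twist": 0}, {"x": 0, "y": 0, "z": 0, "twist": 0}, {"x": 0, "y": 0, "z": 0, "twist": 0}, {"x": 0, "y": 0, "z": 0, "twist": 0}, {"x": 0, "y": 0, "z": 0, "twist": 0}, {"x": 0, "y": 0, "z": 0, "twist": 0}, {"x": 0, "y": 0, "z": 0, "twist": 0}, {"x": 0, "y": 0, "z": 0, "twist": 0}])

```text
time: 21.9
tool_pos: [387.5, -224.8, 190.7]
tcp_rot: [3.142, -0.0, -0.018]
contact_force: [-0.2, -0.1, 0.1]
grip_width: 0.5
finger_force: 0.0
```

```bash
python3 - <<'E'
from h import *
a=cap('top'); b=cap('scene'); s=bot.get_obs();print(s['tool_pos'],s['contact_force'])
f=lambda c,y0,y1,x0,x1:cv2.resize(cv2.cvtColor(c['pixels'],cv2.COLOR_RGB2BGR)[y0:y1,x0:x1],(400,340),interpolation=cv2.INTER_CUBIC)
cv2.imwrite('pics/m4.png',np.hstack([f(a,130,240,185,315),f(b,145,265,175,310)]))
E
```

```text
[ 387.50589969 -224.80505061  190.70458049] [0.43887847 0.50583264 0.22089242]
```

View pics/m4.png

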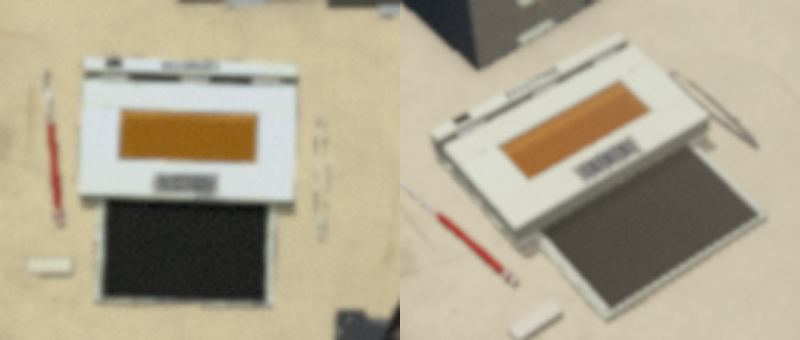

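The cover is latched level, the shelf is empty with the phone inside, and the bystanders shown in the crop are where they were. Handing in.

```bash
python3 -c "
from plant import bot
print(bot.close_job())"
```

```text
the job is handed in; nothing more can be done
None
```

The job is handed in at about 22 s of the 64 s allowed: the cover popped open with one press, the phone was pushed home and square against the back stop, and the cover is latched shut over it; the driver, tweezers and eraser show no movement in the last pictures, and I did not re-check the other items.

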